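# Set the length stop and hold its cam lever shut

## Task

Clear the plywood offcut off the aluminium rail of the length stop and into the blue scrap bin. Then take the black pin of the orange cam lever, draw the leg along the rail with the lever still open until the leg's rubber face is at the red mark, and keep it at the mark while you swing the lever fully closed. The return spring would pull the leg back and its lock nut is not tight yet, so finish still holding the pin, with the lever closed and the leg at the mark; leave the sanding block, red screwdriver and pliers where they are.

Things in the scene. Friction and masses are not known exactly. Their poses are not given: they have to be found in the camera images.
- offcut_mid (a point): centre of the loose plywood offcut with a light grey face, 40 x 60 x 15 mm (its own x, y, z), that lies flat on the rail between the leg and about the mark, its 60 mm length across the rail (its underside 22 mm above the bench, its ends overhanging the 40 mm wide rail by about 10 mm); 25 g or so
- scrap_bin_in (a point): centre of the inner floor of the open blue scrap bin, fixed to the bench; outside 150 x 130 mm (its x, y), 65 mm high, walls and floor 4 mm thick; the floor is about 4 mm above the bench
- stop_leg: sliding leg of the length stop (grey saddle 56 mm long, aluminium bar and black rubber end), on the rail, with the cam lever that it carries. Origin at bench height under the lever pivot. It slides along its own +y, up to 200 mm from its start at the end of the rail; a spring always pulls it back towards -y with 1.4 N at the start, rising to 3.8 N at full travel. The closed lever does not lock it: once let go, the leg slides back
- stop_face (a point): middle of the rubber front face of the leg, 33 mm above the bench, 60 mm along the leg's +y from the lever pivot; its y axis points along the rail in the direction in which the leg is drawn out
- lever_pivot (a point): pivot of the cam lever on the leg (vertical axis), 50 mm above the bench
- lever_pin (a point): grasp centre of the black upright round pin at the end of the orange cam lever: pin 14 mm in diameter, standing from 54 to 99 mm above the bench, this point 79 mm above the bench; 55 mm from the pivot. The pin can turn between the fingers, so the hand need not turn. The lever arm beneath it lies 46 to 54 mm above the bench. Since the pin is the end of the lever, its place sets both the leg's position and the lever's angle
- cam_lever (a joint): angle of the cam lever in rad: 0 fully closed (a stop; the pin lies straight ahead of the pivot along the leg's +y), 1.15 wide open; at angle a the pin lies 55 mm x cos(a) along the leg's +y and 55 mm x sin(a) towards its -x (the robot's side) from the pivot. It turns easily and stays where it is left (light friction, about 0.03 N m)
- length_mark (a point): red mark, a 4 mm wide band over the fixed aluminium rail, with the point on the middle of the rail's top, 22 mm above the bench; y axis along the rail, as the leg's. The rail is 40 mm wide (x), 340 mm long (y) and 22 mm high. The rubber face is at the mark when it stands over the middle of the band
- sander_mid (a point): middle of the brown cork sanding block, 67 x 114 x 30 mm, a bystander
- red_driver_mid (a point): middle of the screwdriver with a red handle, 218 mm long, 28 mm thick, lying at the near edge of the bench, a bystander
- pliers_b_mid (a point): middle of the pliers with red handles, 172 mm long, 57 mm wide, 12 mm thick, a bystander

How it is judged:
On the way, in this order (a step that is already met when the one before it is completed fails the run):
1. the offcut lies in the scrap bin, let go (x of offcut_mid in the frame of scrap_bin_in between -0.075 and 0.075 m and y of offcut_mid in the frame of scrap_bin_in between -0.065 and 0.065 m and z of offcut_mid in the frame of scrap_bin_in below 0.055 m and contact force between the fingers and anything else below 0.1 N), for 0.2 s.
2. the leg's rubber face is at the mark (within 5 mm) with the lever still open (over 0.5 rad) (y of stop_face in the frame of length_mark between -0.005 and 0.005 m and value of joint cam_lever above 0.5 rad), for 0.2 s.
At the end, for the whole second after the job is handed in: the offcut is in the scrap bin; the leg's rubber face is within 5 mm of the middle of the red mark along the rail; the cam lever is closed to within 0.12 rad; the fingers still hold the leg by its lever with over 1 N (x of offcut_mid in the frame of scrap_bin_in between -0.075 and 0.075 m and y of offcut_mid in the frame of scrap_bin_in between -0.065 and 0.065 m and z of offcut_mid in the frame of scrap_bin_in below 0.055 m and y of stop_face in the frame of length_mark between -0.005 and 0.005 m and value of joint cam_lever below 0.12 rad and contact force between the fingers and stop_leg above 1 N); the arm keeps its last pose, push and grip.
It fails at once if the lever is swung closed (under 0.35 rad) with the leg more than 12 mm from the mark (value of joint cam_lever below 0.35 rad and (y of stop_face in the frame of length_mark above 0.012 m or y of stop_face in the frame of length_mark below -0.012 m)).
It fails at once if the sanding block, red screwdriver or pliers is moved by more than 30 mm (distance of any of sander_mid, red_driver_mid, pliers_b_mid from where it was at the start of the episode above 0.03 m).
It also fails if it takes over 51 s, if anything falls off the work surface, if the arm or the gripper's body presses on something with over 40 N, if the wrist force passes 120 N, or if a joint passes its speed limit or range.

## Robot

A 7-joint arm with a two-finger parallel gripper is mounted at the origin on a cart in front of the work surface, level with it; the furniture and walls round the work are solid. World frame = base frame: x ahead of the robot, y to its left, z up, the work surface at z = 0. Lengths are in m, angles in rad, forces in N, time in s.
With the tool pointing down it reaches from about 0.35 to 0.9 m from the base axis. Payload 8.1 kg.
Tool frame: the origin (TCP) lies at the very end of the fingers, on their centre line; the grasp point (between the pads) lies 19 mm behind it; z points along the fingers, y is the line along which they close (so a half turn about z gives the same grasp; the last joint's range is limited). The gripper opens to 92 mm and grips with 3 to 60 N. Pads are 19 mm wide; open, the fingers measure 130 mm over their backs; the gripper's body (75 mm by 190 mm) begins 47 mm behind the grasp point.
Start: joints at [-0.103, 0.434, 0.025, 1.573, -0.012, 1.134, -0.075], TCP at [0.625, -0, 0.227] pointing down, gripper open.
Joint ranges: [-2.62, 2.62], [-0.44, 2.09], [-1.27, 1.32], [0.08, 2.57], [-1.32, 4.46], [0.12, 2], [-2.74, 2.74]. Speed limits (rad/s): [2.22, 2.22, 3.01, 3.01, 3.14, 3.14, 3.14].

## Interface

Orientations are given as a rotation vector (axis times angle).
In Python, from cell import arm gives the robot as it stands.
- The arm moves only by the tool jog_arm, never from a script. Its argument "rows" is a list of rows, each a list of 3 entries, a list of its own where there are three numbers: the shift along the world's x, y, z in cm, then the turn, a rotation vector about the world's x, y, z in degrees, then the opening, from 0 (shut) to 1 (fully open). A call has 1 to 8 rows; each row is the pose to reach, as a shift and turn from the pose commanded when the call began; what a row does not reach only later rows make up. A row lasts 1/8 s, in which the tool goes at most 62.5 mm and 10.7 degrees, less where a joint would pass 70% of its speed; a pose out of reach is approached as far as the arm can. A call with a gripper value outside its range is refused whole. The fingers move at their own pace and stop on an object; "newtons" is the grip in N (left out, the last holds). Time passes only in rows, so rows that repeat a pose let the fingers close. It gives the time, the measured TCP pose, the force, the opening and the grip force at its end, in the units of the state.
- arm.observe(): the state, without advancing time (a new reading comes with each control period).
- arm.get_image(name): name is "scene" or "side" or "wrist"; returns a dict with "img" (400x640x3 uint8, red, green, blue), "depth" (400x640 float32, m along the optical axis (not along the pixel's ray), 0 where there is no reading), "fx", "fy", "cx", "cy" (pixels), "dist_coeffs" ([k1, k2, p1, p2, k3] as OpenCV has them; the pictures are not rectified), "rvec" (rotation vector, rad) and "tvec" (3), from world to camera coordinates, as OpenCV has them; the wrist camera has in their place "mount" (4x4, takes a point from camera to tool coordinates, whose origin is the TCP and whose axes are the flange's). Camera axes: x right, y down, z forward; pixel columns grow to the right and rows downward; lengths in m; the calibration is good to about 2 mm. A picture is of the moment at which its call begins: read the wrist's pose just before it.
- arm.sign_off(): hands the job in; it is judged then, once.
The state is a dict: "clock": time; "joints": joint angles; "dq": joint speeds; "joint_efforts": joint torques, N m; "position": TCP position; "ee_rot": TCP orientation; "force": force on the tool from outside, world axes, zero at the start; "ft_torque": the same for the moment, N m; "width": opening from 0.0 (shut) to 1.0 (fully open); "gripper_force": force on a finger pad.
Only numpy, scipy, OpenCV 4.12 (cv2) and the standard library are available. Lean on these libraries where they do the work, as an engineer would, in place of code of your own. Each camera call takes 0.05 s, during which the arm holds its last target. There are 200 camera calls.

## Working session

There is one attempt and no reset: what is moved stays moved. The work goes in short steps, Python scripts to look and compute and a tool call to move; the robot and the scene stay as the last step left them, time stands still between calls to the robot, and variables do not carry over. Pictures are saved under pics/ and viewed, at most 10 in all, crops included, and the job is handed in when it is done.

Besides the shell and the picture viewer there is one more tool, called by a JSON object that holds its "name" and its "arguments", one argument or row to a line. jog_arm: Moves the arm, as the interface text tells. Its arguments: {"type":"object","properties":{"rows":{"type":"array","items":{"type":"array"}},"newtons":{"type":"number"}},"required":["rows"]}

```bash
ls; mkdir -p pics; cat > h.py <<'E'
import numpy as np, cv2
from cell import arm
def grab(n):
    s=arm.observe(); c=arm.get_image(n)
    K=np.array([[c['fx'],0,c['cx']],[0,c['fy'],c['cy']],[0,0,1.]]); D=np.array(c['dist_coeffs'])
    if n=='wrist':
        T=np.eye(4);T[:3,:3]=cv2.Rodrigues(np.array(s['ee_rot'],float))[0];T[:3,3]=s['position']; M=T@np.array(c['mount'])
        R=M[:3,:3].T; t=-R@M[:3,3]
    else:
        R=cv2.Rodrigues(np.array(c['rvec'],float))[0]; t=np.array(c['tvec'],float).ravel()
    return dict(img=c['img'],depth=c['depth'],K=K,D=D,R=R,t=t)
def ray(c,uv):
    p=cv2.undistortPoints(np.array(uv,float).reshape(-1,1,2),c['K'],c['D']).reshape(-1,2)
    return np.c_[p,np.ones(len(p))]@c['R'], -c['R'].T@c['t']
def onplane(c,uv,z):
    d,o=ray(c,uv); return o+d*((z-o[2])/d[:,2])[:,None]
def cloud(c):
    v,u=np.mgrid[:400,:640]; d,o=ray(c,np.c_[u.ravel(),v.ravel()])
    return (o+d*c['depth'].reshape(-1,1)).reshape(400,640,3)
def save(c,n): cv2.imwrite('pics/'+n,c['img'][:,:,::-1])
E
python3 - <<'E'
from h import *
s=arm.observe();print(s)
for n in('scene','side','wrist'):
    c=grab(n); save(c,n+'0.png'); np.save(n+'0.npy',c,allow_pickle=True); print(n,-c['R'].T@c['t'])
E
```

```text
pics
{'clock': 0.0, 'joints': array([-0.102614  ,  0.4351993 ,  0.02497515,  1.57412568, -0.01161244,
        1.13400337, -0.07509032]), 'dq': array([-0.00141812, -0.00013203, -0.00184976, -0.00192074,  0.00227076,
       -0.00024208, -0.00012543]), 'joint_efforts': array([ 3.89017032e-04, -6.67853522e+01,  9.84863900e-01, -3.14464223e+01,
       -6.05165795e-02,  4.27553023e-02,  1.12382318e-04]), 'position': array([ 6.24470300e-01, -4.72928265e-05,  2.25948661e-01]), 'ee_rot': array([-2.22077485e+00, -2.22065565e+00,  1.90789349e-03]), 'force': array([0.18217351, 0.21734257, 0.53905807]), 'ft_torque': array([-0.04332414, -0.04854024, -0.05910777]), 'gripper_force': 0.0, 'width': 0.9995517451052266}
scene [0.15086706 0.70836802 0.6437588 ]
side [0.30670935 0.66795759 0.78296103]
wrist [0.62463532 0.07735455 0.38336481]
```

View pics/scene0.png

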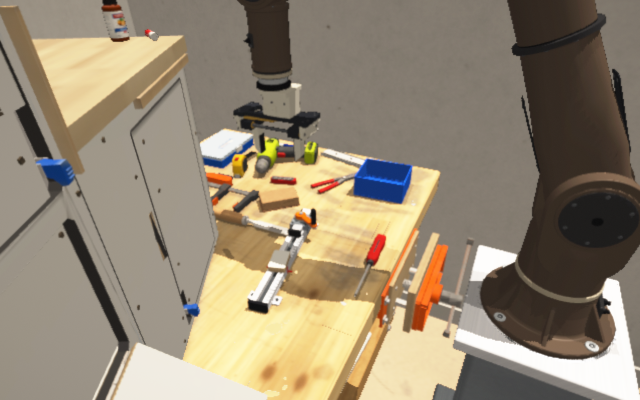

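View pics/side0.png

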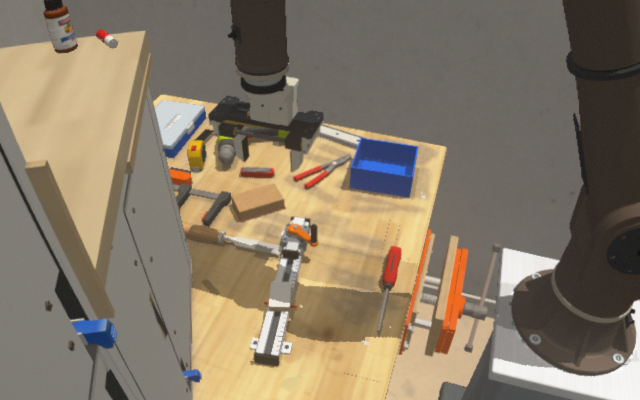

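View pics/wrist0.png

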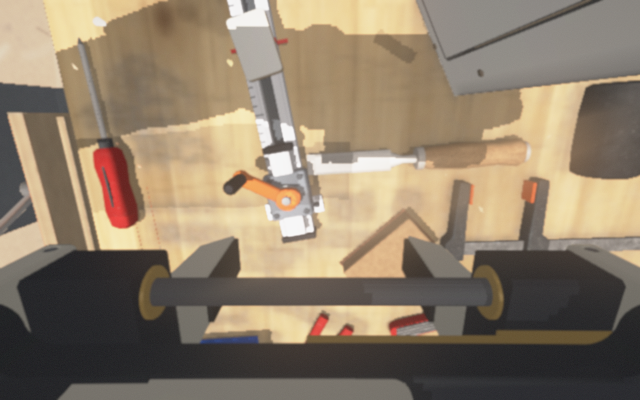

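The wrist view shows the offcut at about (258,45) just over the red mark (233,50)–(287,41), the pivot at (286,199) and the pin at (234,184). The side view shows the bin at (384,167), with the offcut at (283,292).

```bash
cat > m1.py <<'E'
from h import *
ld=lambda n: np.load(n+'0.npy',allow_pickle=True).item()
for n in('wrist','side','scene'):
    c=ld(n); P=cloud(c); h=cv2.cvtColor(c['img'],cv2.COLOR_RGB2HSV); H,S,V=[h[...,i].astype(int) for i in range(3)]
    z=P[...,2]; ok=c['depth']>0
    # offcut
    m=ok&(abs(z-.037)<.005)&(S<60)&(P[...,1]>.1)&(P[...,1]<.4)&(P[...,0]<.75)&(P[...,0]>.4)
    k,l,st,ce=cv2.connectedComponentsWithStats(m.astype(np.uint8))
    if k>1:
        i=1+st[1:,4].argmax(); m=l==i; v,u=np.nonzero(m)
        Q=onplane(c,np.c_[u,v],.037)[:,:2].astype(np.float32); print(n,'offcut',len(u),cv2.minAreaRect(Q),np.median(z[m]))
    # orange lever
    m=(H>3)&(H<16)&(S>180)&(V>120)&ok&(abs(z-.054)<.008)&(P[...,0]>.4)&(P[...,0]<.7)
    print(n,'lever',m.sum(),np.median(P[m],0) if m.sum() else '')
    m=ok&(z>.085)&(z<.11)&(V<70)&(P[...,0]>.4)&(P[...,0]<.7)&(P[...,1]>0)&(P[...,1]<.25)
    print(n,'pin top',m.sum(),np.median(P[m],0) if m.sum() else '')
    # red mark
    m=ok&((H<5)|(H>174))&(S>120)&(z>.005)&(z<.035)&(P[...,0]>.45)&(P[...,0]<.7)&(P[...,1]>.1)
    v,u=np.nonzero(m)
    if len(u): Q=P[m]; print(n,'mark',len(u),np.c_[u,v][:40:6].tolist(),Q.mean(0),Q.min(0),Q.max(0))
    m=(H>108)&(H<125)&(S>150)&ok&(z>.055)&(z<.075)&(P[...,1]<.0)&(P[...,0]<.62)
    if m.sum()>20: Q=P[m]; print(n,'binrim',m.sum(),cv2.minAreaRect(Q[:,:2].astype(np.float32)),np.median(Q[:,2]))
E
python3 m1.py
```

```text
wrist offcut 2575 ((0.5573002696037292, 0.13986679911613464), (0.03997000306844711, 0.06057116761803627), 17.145593643188477) 0.036183272051579396
wrist lever 0 
wrist pin top 0 
wrist mark 38 [[285, 39], [286, 40], [281, 41], [277, 42], [283, 42], [234, 50], [233, 52]] [0.56704054 0.14689471 0.00817187] [0.52604568 0.13850687 0.00642937] [0.58629087 0.15145567 0.01633253]
side offcut 542 ((0.5559057593345642, 0.1403203010559082), (0.040784627199172974, 0.061027295887470245), 16.228408813476562) 0.03777452215769239
side lever 175 [ 0.56837446 -0.00685345  0.05514854]
side pin top 23 [0.53453745 0.01066784 0.09299575]
side mark 1 [[294, 306]] [0.52889161 0.14007801 0.00959975] [0.52889161 0.14007801 0.00959975] [0.52889161 0.14007801 0.00959975]
side binrim 209 ((0.45887038111686707, -0.31382840871810913), (0.14672690629959106, 0.13317379355430603), 4.492668628692627) 0.06486534525597343
scene offcut 288 ((0.556392252445221, 0.143491730093956), (0.04024295508861542, 0.05905231833457947), 16.618541717529297) 0.0358868164552229
scene lever 97 [ 0.56752593 -0.00344339  0.05264006]
scene pin top 21 [0.53376949 0.01166751 0.09173693]
scene mark 7 [[287, 268], [290, 271]] [0.53503809 0.14259871 0.00893796] [0.53067724 0.13977539 0.00605188] [0.53882008 0.14458656 0.01182282]
scene binrim 302 ((0.4600207507610321, -0.3114798665046692), (0.1481046825647354, 0.13722321391105652), 4.351478576660156) 0.0602117825203074
```

```bash
python3 - <<'E'
from h import *
c=np.load('wrist0.npy',allow_pickle=True).item(); a=cv2.resize(c['img'][0:250,180:360],None,fx=3.2,fy=3.2*.75*1,interpolation=cv2.INTER_CUBIC)
a=cv2.resize(c['img'][0:250,180:430],None,fx=2.4,fy=2.4,interpolation=cv2.INTER_CUBIC)
cv2.imwrite('pics/w0c.png',a[:,:,::-1])
E
```

```text
(no output)
```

View pics/w0c.png

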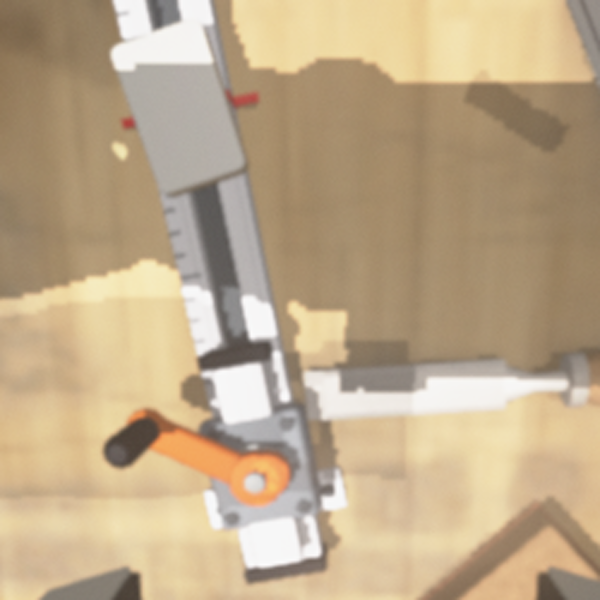

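The crop shows the offcut with its long side lying roughly along the rail. The red tick ends are at (128,123) and (258,98), the pivot at (255,482), and the pin top leans to (118,452). Next I check the rail direction and the clearance to the cabinet.

```bash
cat > m2.py <<'E'
from h import *
np.set_printoptions(precision=4,suppress=True)
c=np.load('wrist0.npy',allow_pickle=True).item()
f=lambda L,z: onplane(c,[(180+x/2.4,y/2.4) for x,y in L],z)
e=f([(165,190),(200,360),(245,175),(290,380),(118,0),(213,0)],.022);print('rail edges',e)
print('ticks',f([(123,122),(135,124),(258,98),(228,101)],.022))
print('pivot',f([(255,482)],.058),'pintop',f([(118,452)],.099),'face corners',f([(200,357),(270,345)],.044))
print('offcut corners',f([(112,48),(208,25),(245,165),(168,195)],.037))
print(c['K'])
for n in('side','scene','wrist'):
    c=np.load(n+'0.npy',allow_pickle=True).item();P=cloud(c).reshape(-1,3);P=P[c['depth'].ravel()>0]
    for y in(-.1,0,.1,.15,.2,.25,.3):
        q=P[(abs(P[:,1]-y)<.025)&(P[:,2]>.08)&(P[:,2]<.5)&(P[:,0]>.55)&(P[:,0]<1.2)]
        if len(q): print(n,y,len(q),np.percentile(q[:,0],[1,5,50]),np.percentile(q[:,2],[1,50]))
E
python3 m2.py
```

```text
rail edges [[0.5457 0.1095 0.022 ]
 [0.5574 0.0327 0.022 ]
 [0.5823 0.1158 0.022 ]
 [0.6009 0.023  0.022 ]
 [0.5311 0.1843 0.022 ]
 [0.5714 0.1844 0.022 ]]
ticks [[0.5291 0.1375 0.022 ]
 [0.5343 0.1367 0.022 ]
 [0.5893 0.1471 0.022 ]
 [0.576  0.1459 0.022 ]]
pivot [[ 0.5863 -0.0185  0.058 ]] pintop [[0.5373 0.006  0.099 ]] face corners [[0.5616 0.0368 0.044 ]
 [0.5936 0.0422 0.044 ]]
offcut corners [[0.5309 0.1627 0.037 ]
 [0.5711 0.1711 0.037 ]
 [0.5843 0.1182 0.037 ]
 [0.5502 0.1061 0.037 ]]
[[307.6194   0.     320.7547]
 [  0.     307.6194 202.3365]
 [  0.       0.       1.    ]]
side 0 3563 [0.5535 0.5619 0.591 ] [0.2339 0.3466]
side 0.1 1165 [0.7513 0.7561 0.7719] [0.0842 0.3985]
side 0.15 2557 [0.7248 0.7329 0.755 ] [0.0937 0.4844]
side 0.2 4208 [0.6977 0.7072 0.7458] [0.097  0.4977]
side 0.25 4925 [0.6698 0.6797 0.7125] [0.0952 0.4976]
side 0.3 5699 [0.6421 0.6511 0.6789] [0.0976 0.4973]
scene 0 2222 [0.5566 0.5635 0.5894] [0.2308 0.3602]
scene 0.1 955 [0.7522 0.7569 0.7717] [0.0867 0.3581]
scene 0.15 1937 [0.7251 0.7322 0.7505] [0.0883 0.3684]
scene 0.2 2705 [0.6973 0.7056 0.7256] [0.089  0.4075]
scene 0.25 3391 [0.6695 0.6775 0.6987] [0.0896 0.4167]
scene 0.3 3941 [0.6415 0.6495 0.6695] [0.0897 0.4071]
wrist 0 27960 [0.5534 0.5623 0.6323] [0.2309 0.3177]
wrist 0.1 9556 [0.7626 0.7635 0.7708] [0.0833 0.1846]
wrist 0.15 4539 [0.7419 0.7458 0.7571] [0.0813 0.1404]
```

{"name": "jog_arm", "arguments": {
  "rows": [
    [[-3,5,-3],[0,0,8],1],
    [[-6.8,10,-6],[0,0,17],1],
    [[-6.8,14,-9],[0,0,17],1],
    [[-6.8,14,-13],[0,0,17],1],
    [[-6.8,14,-16],[0,0,17],1],
    [[-6.8,14,-16],[0,0,17],1],
    [[-6.8,14,-16],[0,0,17],1]
  ],
  "newtons": 25
}}

```text
clock: 1.02
position: [0.5576, 0.1401, 0.0677]
ee_rot: [1.869, 2.525, 0.001]
force: [0.6, -0.4, -0.7]
width: 0.997
gripper_force: 0.0
```

{"name": "jog_arm", "arguments": {
  "rows": [
    [[0,0,-2.5],[0,0,0],1],
    [[0,0,-4.1],[0,0,0],1],
    [[0,0,-4.1],[0,0,0],1],
    [[0,0,-4.1],[0,0,0],0],
    [[0,0,-4.1],[0,0,0],0],
    [[0,0,-4.1],[0,0,0],0],
    [[0,0,-4.1],[0,0,0],0],
    [[0,0,-4.1],[0,0,0],0]
  ]
}}

```text
clock: 2.02
position: [0.557, 0.14, 0.0258]
ee_rot: [1.869, 2.525, 0.0]
force: [-0.7, 0.7, -0.4]
width: 0.504
gripper_force: 0.0
```

{"name": "jog_arm", "arguments": {
  "rows": [
    [[0,0,0],[0,0,0],0],
    [[0,0,0],[0,0,0],0],
    [[0,0,0],[0,0,0],0],
    [[0,0,0.5],[0,0,0],0],
    [[0,0,4],[0,0,0],0],
    [[0,0,10],[0,0,0],0],
    [[0,0,14],[0,0,0],0],
    [[0,0,14],[0,0,0],0]
  ]
}}

```text
clock: 3.02
position: [0.5591, 0.1407, 0.1696]
ee_rot: [1.867, 2.522, 0.009]
force: [0.2, -0.3, 0.4]
width: 0.433
gripper_force: 25.0
```

{"name": "jog_arm", "arguments": {
  "rows": [
    [[-1.3,-6,0],[0,0,-3],0],
    [[-2.6,-12,0],[0,0,-5],0],
    [[-3.9,-18,0],[0,0,-8],0],
    [[-5.2,-24,0],[0,0,-10],0],
    [[-6.5,-30,0],[0,0,-13],0],
    [[-7.8,-36,0],[0,0,-13],0],
    [[-9.1,-42,0],[0,0,-13],0],
    [[-9.8,-45.3,0],[0,0,-13],0]
  ]
}}

```text
clock: 4.03
position: [0.4568, -0.3164, 0.1649]
ee_rot: [-2.146, -2.293, 0.003]
force: [0.2, 0.5, -0.1]
width: 0.432
gripper_force: 25.0
```

{"name": "jog_arm", "arguments": {
  "rows": [
    [[0,0,-5],[0,0,0],0],
    [[0,0,-10],[0,0,0],0],
    [[0,0,-12],[0,0,0],0],
    [[0,0,-12],[0,0,0],0],
    [[0,0,-12],[0,0,0],0.65],
    [[0,0,-12],[0,0,0],0.65],
    [[0,0,-12],[0,0,0],0.65],
    [[0,0,-12],[0,0,0],0.65]
  ]
}}

```text
clock: 5.03
position: [0.4593, -0.3131, 0.0463]
ee_rot: [2.142, 2.297, 0.0]
force: [-0.5, -1.3, -0.8]
width: 0.65
gripper_force: 0.0
```

{"name": "jog_arm", "arguments": {
  "rows": [
    [[0,0,5],[0,0,0],0.65],
    [[0,0,10],[0,0,0],0.65],
    [[1,5,14],[0,0,3],0.65],
    [[3,11,15],[0,0,6],0.65],
    [[5,17,15],[0,0,6],0.65],
    [[7,23,15],[0,0,6],0.6],
    [[9,29,15],[0,0,6],0.6],
    [[10,33.3,15],[0,0,6],0.6]
  ]
}}

```text
clock: 6.02
position: [0.5596, 0.0228, 0.196]
ee_rot: [2.018, 2.408, 0.001]
force: [0.4, -0.9, -0.3]
width: 0.597
gripper_force: 0.0
```

{"name": "jog_arm", "arguments": {
  "rows": [
    [[0,0,0],[0,0,0],0.6],
    [[0,0,0],[0,0,0],0.6]
  ]
}}

```text
clock: 6.28
position: [0.5588, 0.0193, 0.1957]
ee_rot: [2.019, 2.406, -0.001]
force: [-0.2, -0.1, -0.6]
width: 0.601
gripper_force: 0.0
```

```bash
python3 - <<'E'
from h import *
print(arm.observe()['position'])
for n in('wrist','side','scene'):
    c=grab(n); np.save(n+'1.npy',c,allow_pickle=True)
    if n=='wrist': cv2.imwrite('pics/w1.png',cv2.resize(c['img'],(800,500),interpolation=cv2.INTER_CUBIC)[:,:,::-1])
    else:
        P=cloud(c); h=cv2.cvtColor(c['img'],cv2.COLOR_RGB2HSV)
        m=(P[...,2]>.005)&(P[...,2]<.05)&(abs(P[...,0]-.46)<.06)&(abs(P[...,1]+.3125)<.055)&(h[...,1]<90)&(c['depth']>0)
        print(n,'in bin',m.sum(),np.median(P[m],0) if m.any() else '')
E
```

```text
[0.55880424 0.01933813 0.19568352]
side in bin 116 [ 0.46131038 -0.32720948  0.01977233]
scene in bin 23 [ 0.46337102 -0.33495562  0.0170609 ]
```

View pics/w1.png

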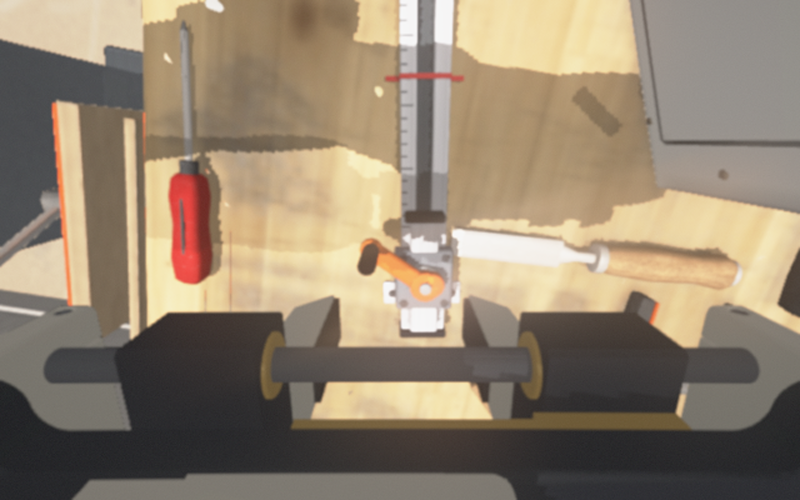

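The rail is clear and runs straight up the picture: red band at (387–463,77), pivot at (425,288), pin leaning from its base at (372,245) to its top at (367,262). The depth points show the offcut in the bin. I measure the mark, pivot and pin from these views.

```bash
cat > m3.py <<'E'
from h import *
import sys
np.set_printoptions(precision=4,suppress=True)
s=sys.argv[1]
c=np.load(f'wrist{s}.npy',allow_pickle=True).item()
h=cv2.cvtColor(c['img'],cv2.COLOR_RGB2HSV); H,S,V=[h[...,i].astype(int) for i in range(3)]
v,u=np.nonzero(((H<6)|(H>172))&(S>110)&(np.arange(640)>300)&(np.arange(640)<380)&(np.arange(400)[:,None]<100))
Q=onplane(c,np.c_[u,v],.022)[:,:2]
vx,vy,x0,y0=cv2.fitLine(Q.astype(np.float32),cv2.DIST_L2,0,.01,.01).ravel(); sg=np.sign(vx)
print('mark',len(u),Q.mean(0),'angle',np.degrees(np.arctan2(vy*sg,vx*sg)),'ext',Q.min(0),Q.max(0))
P=cloud(c); z=P[...,2]
m=(V<75)&(c['depth']>0)&(z>.093)&(z<.105)&(np.arange(400)[:,None]<235)
v,u=np.nonzero(m);print('pin top',len(u),u.mean() if len(u) else '',v.mean() if len(u) else '',P[m].mean(0) if len(u) else '')
if len(u):
    Q=onplane(c,np.c_[u,v],.099); print(cv2.minEnclosingCircle(Q[:,:2].astype(np.float32)))
m=(H>3)&(H<18)&(S>170)&(V>100)&(abs(z-.054)<.008)&(c['depth']>0)
v,u=np.nonzero(m);
if len(u): Q=onplane(c,np.c_[u,v],.054);print('lever',len(u),cv2.minAreaRect(Q[:,:2].astype(np.float32)),Q.mean(0))
print('pivot',onplane(c,[(425/1.25,288/1.25)],.058)); 
# rail centre & rubber: depth clusters near the rail
for k in ('side','scene'):
    d=np.load(f'{k}{s}.npy',allow_pickle=True).item();W=cloud(d);hh=cv2.cvtColor(d['img'],cv2.COLOR_RGB2HSV)
    m=(W[...,2]>.09)&(W[...,2]<.104)&(abs(W[...,0]-.54)<.05)&(abs(W[...,1]-.06)<.12)&(hh[...,2]<80)
    v,u=np.nonzero(m)
    if len(u): Q=onplane(d,np.c_[u,v],.099);print(k,'pin',len(u),Q.mean(0),W[m].mean(0))
    m=((hh[...,0]<6)|(hh[...,0]>172))&(hh[...,1]>110)&(abs(W[...,2]-.02)<.02)&(W[...,1]>.1)&(W[...,1]<.18)&(abs(W[...,0]-.56)<.05)
    v,u=np.nonzero(m)
    if len(u): Q=onplane(d,np.c_[u,v],.022);print(k,'mark',len(u),Q.mean(0))
E
python3 m3.py 1
```

```text
mark 224 [0.5552 0.1442] angle 10.332628 ext [0.5261 0.1364] [0.5853 0.1493]
pin top 0   
pivot [[ 0.5854 -0.0179  0.058 ]]
side pin 28 [0.5341 0.0121 0.099 ] [0.5351 0.0093 0.0961]
side mark 45 [0.5536 0.1455 0.022 ]
scene pin 13 [0.5318 0.0153 0.099 ] [0.5345 0.0104 0.0951]
scene mark 34 [0.5472 0.1493 0.022 ]
```

```bash
python3 - <<'E'
from h import *
c=np.load('wrist1.npy',allow_pickle=True).item()
a=c['img'][180:250,270:370]; V=a.max(2)
m=((V<60)).astype(np.uint8); n,l,st,ce=cv2.connectedComponentsWithStats(m)
for i in range(1,n):
    if st[i,4]>20: print(st[i]+[270,180,0,0,0])
cv2.imwrite('pics/w1c.png',cv2.resize(a,(800,560),interpolation=cv2.INTER_CUBIC)[:,:,::-1])
print(onplane(c,[(366/1.25,264/1.25)],.099),onplane(c,[(373/1.25,247/1.25)],.058))
P=cloud(c)
print(P[200:216:3,290:300:3].round(3).tolist())
E
```

```text
[[0.53599872 0.00835726 0.099     ]] [[0.53788816 0.00935594 0.058     ]]
[[[0.531, 0.009, 0.071], [0.534, 0.012, 0.076], [0.536, 0.012, 0.076], [0.539, 0.011, 0.071]], [[0.532, 0.011, 0.085], [0.535, 0.012, 0.086], [0.537, 0.011, 0.083], [0.54, 0.01, 0.079]], [[0.533, 0.011, 0.095], [0.535, 0.012, 0.095], [0.538, 0.011, 0.092], [0.54, 0.01, 0.086]], [[0.533, 0.009, 0.097], [0.536, 0.01, 0.098], [0.538, 0.01, 0.096], [0.541, 0.01, 0.094]], [[0.534, 0.007, 0.098], [0.536, 0.008, 0.099], [0.539, 0.008, 0.098], [0.541, 0.008, 0.097]], [[0.534, 0.004, 0.098], [0.537, 0.005, 0.098], [0.539, 0.005, 0.098], [0.542, 0.005, 0.096]]]
```

View pics/w1c.png

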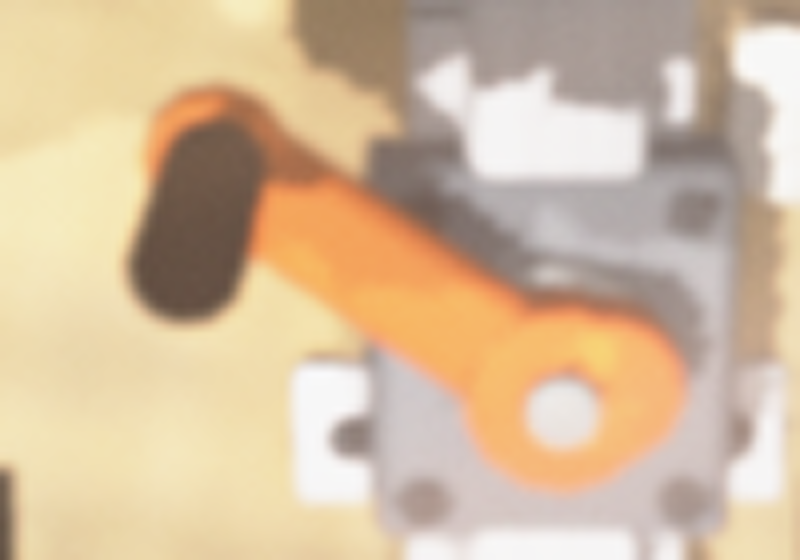

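The pin's top is at crop (188,265) and the pivot screw at (562,412). That puts the pin at about (0.537, 0.007) and the pivot at (0.586, -0.019), a 55 mm arm with the lever open about 0.9 rad.

{"name": "jog_arm", "arguments": {
  "rows": [
    [[-2.2,-1.2,-4],[0,0,0],0.6],
    [[-2.2,-1.2,-8],[0,0,0],0.6],
    [[-2.2,-1.2,-11],[0,0,0],0.6],
    [[-2.2,-1.2,-13],[0,0,0],0.6],
    [[-2.2,-1.2,-13],[0,0,0],0.6]
  ],
  "newtons": 15
}}

```text
clock: 7.05
position: [0.5358, 0.0067, 0.0647]
ee_rot: [-2.021, -2.403, 0.004]
force: [-0.1, -1.0, 0.5]
width: 0.599
gripper_force: 0.0
```

{"name": "jog_arm", "arguments": {
  "rows": [
    [[0,0,0],[0,0,0],0],
    [[0,0,0],[0,0,0],0],
    [[0,0,0],[0,0,0],0],
    [[0,0,0],[0,0,0],0],
    [[0,0,0],[0,0,0],0],
    [[0,0,0],[0,0,0],0],
    [[0,0,0],[0,0,0],0],
    [[0,0,0],[0,0,0],0]
  ]
}}

```text
clock: 8.05
position: [0.536, 0.0083, 0.0658]
ee_rot: [-2.018, -2.406, 0.001]
force: [-5.1, 1.6, 6.2]
width: 0.145
gripper_force: 15.0
```

{"name": "jog_arm", "arguments": {
  "rows": [
    [[0,0,0],[0,0,0],0],
    [[-0.2,1,0],[0,0,0],0],
    [[-0.4,2.5,0],[0,0,0],0],
    [[-0.7,4,0],[0,0,0],0],
    [[-1,5.5,0],[0,0,0],0],
    [[-1.3,7,0],[0,0,0],0],
    [[-1.6,8.8,0],[0,0,0],0],
    [[-1.6,8.8,0],[0,0,0],0]
  ],
  "newtons": 40
}}

```text
clock: 9.05
position: [0.5204, 0.0984, 0.0657]
ee_rot: [-2.015, -2.409, -0.001]
force: [-2.4, -1.9, 4.3]
width: 0.142
gripper_force: 40.0
```

```bash
python3 - <<'E'
from h import *
print(arm.observe()['position'])
for n in('wrist','side','scene'):
    c=grab(n); np.save(n+'2.npy',c,allow_pickle=True)
    if n=='wrist': cv2.imwrite('pics/w2.png',cv2.resize(c['img'][:,170:490],(640,800))[:600,:,::-1])
E
python3 m3.py 2
```

```text
[0.52043678 0.0984184  0.06574077]Traceback (most recent call last):
  File "m3.py", line 8, in <module>
    Q=onplane(c,np.c_[u,v],.022)[:,:2]
      ~~~~~~~^^^^^^^^^^^^^^^^^^^
  File "h.py", line 16, in onplane
    d,o=ray(c,uv); return o+d*((z-o[2])/d[:,2])[:,None]
        ~~~^^^^^^
  File "h.py", line 13, in ray
    p=cv2.undistortPoints(np.array(uv,float).reshape(-1,1,2),c['K'],c['D']).reshape(-1,2)
      ~~~~~~~~~~~~~~~~~~~^^^^^^^^^^^^^^^^^^^^^^^^^^^^^^^^^^^^^^^^^^^^^^^^^^
cv2.error: OpenCV(4.12.0) /io/opencv/modules/calib3d/src/undistort.dispatch.cpp:347: error: (-215:Assertion failed) CV_IS_MAT(_src) && CV_IS_MAT(_dst) && (_src->rows == 1 || _src->cols == 1) && (_dst->rows == 1 || _dst->cols == 1) && _src->cols + _src->rows - 1 == _dst->rows + _dst->cols - 1 && (CV_MAT_TYPE(_src->type) == CV_32FC2 || CV_MAT_TYPE(_src->type) == CV_64FC2) && (CV_MAT_TYPE(_dst->type) == CV_32FC2 || CV_MAT_TYPE(_dst->type) == CV_64FC2) in function 'cvUndistortPointsInternal'
```

View pics/w2.png

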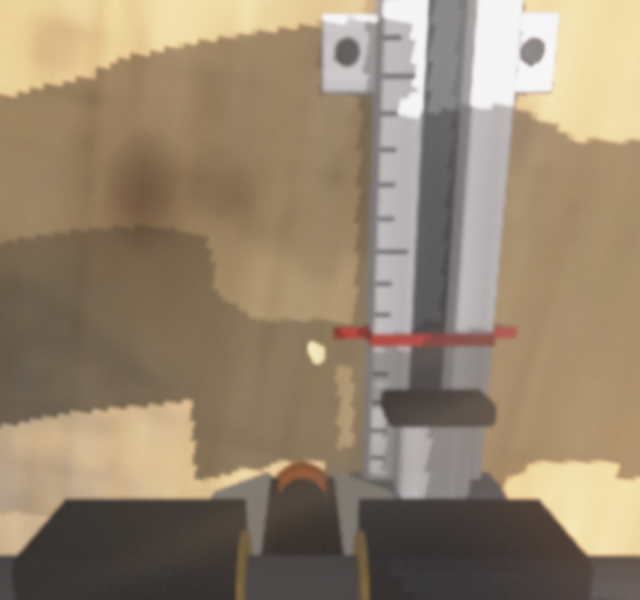

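The wrist view shows the red band across the rail at (433,340). The rubber block's front face spans rows 392–410, so it is close but short of the mark. I measure the gap from depth and rays.

```bash
cat > m4.py <<'E'
from h import *
import sys
np.set_printoptions(precision=4,suppress=True)
s=sys.argv[1]
c=np.load(f'wrist{s}.npy',allow_pickle=True).item()
th=np.radians(10.2);U=np.array([-np.sin(th),np.cos(th)]);X=np.array([U[1],-U[0]])
h=cv2.cvtColor(c['img'],cv2.COLOR_RGB2HSV); H,S,V=[h[...,i].astype(int) for i in range(3)]
P=cloud(c); print('cam',-c['R'].T@c['t'])
m=((H<6)|(H>172))&(S>110)&(P[...,2]>.017)&(P[...,2]<.03)&(abs(P[...,0]-.556)<.03)&(P[...,1]>.12)
v,u=np.nonzero(m); Q=onplane(c,np.c_[u,v],.022)[:,:2]
vx,vy,_,_=cv2.fitLine(Q.astype(np.float32),cv2.DIST_L2,0,.01,.01).ravel()
print('mark n',len(u),Q.mean(0),'s',np.median(Q@U),np.percentile(Q@U,[5,95]),'ang',np.degrees(np.arctan(vy/vx)),'z',P[m][:,2].mean())
col=int(np.median(u))
for r in range(int(v.mean())-4,int(v.mean())+60,2 if len(sys.argv)<3 else 1):
    p=P[r,col-3:col+4].mean(0); print(r,c['img'][r,col],p,'s %.4f'%(p[:2]@U),'x %.4f'%(p[:2]@X))
E
python3 m4.py 2
```

```text
cam [0.5067 0.1744 0.2232]
mark n 254 [0.5529 0.1447] s 0.04478964493264059 [0.0428 0.0461] ang 10.456919 z 0.022243712139908046
165 [89 76 74] [0.5542 0.1456 0.0083] s 0.0451 x 0.5713
167 [152  75  71] [0.5515 0.1462 0.0223] s 0.0462 x 0.5686
169 [178  79  75] [0.5518 0.1449 0.0223] s 0.0449 x 0.5687
171 [170  80  75] [0.5521 0.1436 0.0223] s 0.0435 x 0.5688
173 [127  85  80] [0.5555 0.1401 0.0085] s 0.0395 x 0.5715
175 [93 86 82] [0.5559 0.1386 0.0082] s 0.0380 x 0.5717
177 [92 85 82] [0.5561 0.1373 0.0088] s 0.0366 x 0.5717
179 [93 87 84] [0.5565 0.1359 0.0088] s 0.0352 x 0.5717
181 [89 84 81] [0.5568 0.1345 0.0087] s 0.0337 x 0.5718
183 [88 82 80] [0.5571 0.133  0.0087] s 0.0323 x 0.5719
185 [86 80 78] [0.5576 0.1315 0.0083] s 0.0307 x 0.5721
187 [82 78 75] [0.5577 0.1302 0.0091] s 0.0294 x 0.5720
189 [83 78 76] [0.5583 0.1286 0.0081] s 0.0277 x 0.5723
191 [82 77 75] [0.5585 0.1273 0.0086] s 0.0263 x 0.5723
193 [81 77 73] [0.5589 0.1258 0.0085] s 0.0248 x 0.5723
195 [74 67 63] [0.5548 0.1286 0.0267] s 0.0283 x 0.5688
197 [74 66 61] [0.5539 0.1284 0.0314] s 0.0282 x 0.5679
199 [74
[... 156 characters left out ...]
5661
205 [79 71 67] [0.5524 0.126  0.0423] s 0.0262 x 0.5660
207 [84 76 71] [0.5527 0.1248 0.0425] s 0.0250 x 0.5661
209 [85 76 72] [0.553  0.1235 0.0424] s 0.0236 x 0.5662
211 [89 80 75] [0.5534 0.1222 0.0422] s 0.0223 x 0.5662
213 [134 127 125] [0.554  0.1206 0.0411] s 0.0206 x 0.5666
215 [183 176 175] [0.5553 0.1182 0.0373] s 0.0180 x 0.5674
217 [183 176 175] [0.5555 0.1169 0.0375] s 0.0167 x 0.5674
219 [182 177 175] [0.5558 0.1156 0.0376] s 0.0154 x 0.5675
221 [182 177 174] [0.5562 0.1142 0.0374] s 0.0139 x 0.5676
223 [180 174 173] [0.5564 0.113  0.0377] s 0.0127 x 0.5676
225 [181 175 173] [0.5567 0.1116 0.0376] s 0.0113 x 0.5677
227 [180 175 173] [0.5571 0.1102 0.0375] s 0.0098 x 0.5678
```

{"name": "jog_arm", "arguments": {
  "rows": [
    [[-0.1,0.8,0],[0,0,0],0],
    [[-0.3,1.6,0],[0,0,0],0],
    [[-0.3,1.6,0],[0,0,0],0],
    [[-0.3,1.6,0],[0,0,0],0],
    [[-0.3,1.6,0],[0,0,0],0]
  ]
}}

```text
clock: 9.82
position: [0.5181, 0.1117, 0.0657]
ee_rot: [2.02, 2.406, -0.0]
force: [-2.3, -3.0, 3.0]
width: 0.143
gripper_force: 40.0
```

```bash
python3 - <<'E'
from h import *
s=arm.observe();print(s['position'],s['force'],s['gripper_force'],s['clock'])
c=grab('wrist'); np.save('wrist3.npy',c,allow_pickle=True)
E
sed -i 's/for r in range.*/for r in range(int(v.mean())-4,int(v.mean())+24):/' m4.py
python3 m4.py 3
```

```text
[0.51808108 0.11173821 0.06573605] [-2.29148256 -2.96489927  3.00000593] 39.99998003477231 9.825
cam [0.5045 0.188  0.2231]
mark n 261 [0.555  0.1453] s 0.04459088043473224 [0.0432 0.046 ] ang 10.23661 z 0.022262741023536047
184 [86 80 77] [0.5572 0.1458 0.0089] s 0.0449 x 0.5742
185 [94 77 75] [0.5574 0.1451 0.0087] s 0.0441 x 0.5743
186 [111  72  68] [0.547  0.1529 0.0506] s 0.0536 x 0.5654
187 [128  69  65] [0.5542 0.1466 0.0227] s 0.0461 x 0.5714
188 [133  68  63] [0.5545 0.1458 0.0222] s 0.0453 x 0.5716
189 [133  67  62] [0.5547 0.1451 0.0222] s 0.0446 x 0.5716
190 [132  68  63] [0.5548 0.1445 0.0224] s 0.0439 x 0.5716
191 [123  67  63] [0.5477 0.1502 0.0513] s 0.0508 x 0.5656
192 [106  72  69] [0.5577 0.1409 0.0123] s 0.0399 x 0.5738
193 [86 73 69] [0.5588 0.1393 0.0084] s 0.0381 x 0.5746
194 [75 70 67] [0.559  0.1386 0.0085] s 0.0374 x 0.5747
195 [72 67 63] [0.5545 0.1421 0.0266] s 0.0416 x 0.5709
196 [73 67 63] [0.5541 0.1419 0.029 ] s 0.0416 x 0.5705
197 [73 67 63] [0.5535 0.142  0.0317] s 0.0417 x 0.5699
198 [71 65 60] [0.5532 0.1418 0.0337] s 0.0416 x 0.5695
199 [74 67 61] [0.5526 0.1418 0.0365] s 0.0417 x 0.5690
200 [75 68 64] [0.5522 0.1417 0.0387] s 0.0417 x 0.5686
201 [73 67 62] [0.5518 0.1416 0.0408] s 0.0417 x 0.5682
202 [77 71 66] [0.5518 0.1412 0.0415] s 0.0412 x 0.5681
203 [80 73 67] [0.5519 0.1406 0.0416] s 0.0406 x 0.5681
204 [80 72 68] [0.552  0.14   0.0418] s 0.0400 x 0.5681
205 [79 72 67] [0.5519 0.1396 0.0426] s 0.0396 x 0.5679
206 [81 74 69] [0.5522 0.1389 0.0423] s 0.0389 x 0.5680
207 [83 76 71] [0.5523 0.1383 0.0424] s 0.0383 x 0.5681
208 [83 75 70] [0.5524 0.1377 0.0426] s 0.0377 x 0.5680
209 [86 78 72] [0.5527 0.1369 0.0419] s 0.0368 x 0.5682
210 [89 81 75] [0.5526 0.1365 0.0428] s 0.0365 x 0.5681
211 [90 83 77] [0.5528 0.1358 0.0425] s 0.0357 x 0.5682
```

{"name": "jog_arm", "arguments": {
  "rows": [
    [[0,0.3,0],[0,0,0],0],
    [[0,0.3,0],[0,0,0],0],
    [[0,0.3,0],[0,0,0],0],
    [[0,0.3,0],[0,0,0],0]
  ]
}}

```text
clock: 10.38
position: [0.5178, 0.1149, 0.0657]
ee_rot: [-2.019, -2.406, 0.0]
force: [-2.7, -2.8, 5.1]
width: 0.144
gripper_force: 40.0
```

```bash
python3 - <<'E'
from h import *
s=arm.observe();print(s['position'],s['force'],s['gripper_force'],s['clock'])
c=grab('wrist'); np.save('wrist4.npy',c,allow_pickle=True)
E
python3 m4.py 4 | awk 'NR<3||NR>10&&NR<22'
```

```text
[0.51777049 0.1149347  0.06572121] [-2.68436832 -2.77009244  5.1031991 ] 40.000641234219074 10.375
cam [0.5043 0.1912 0.2231]
mark n 210 [0.5542 0.1455] s 0.04499011169223691 [0.0442 0.0464] ang 9.9964695 z 0.02229260635882025
196 [72 63 58] [0.5534 0.1448 0.028 ] s 0.0445 x 0.5703
197 [74 67 63] [0.5528 0.1448 0.0307] s 0.0446 x 0.5697
198 [73 65 61] [0.5452 0.1513 0.0603] s 0.0524 x 0.5634
199 [74 68 63] [0.552  0.1446 0.0352] s 0.0446 x 0.5689
200 [74 67 63] [0.5515 0.1446 0.0376] s 0.0446 x 0.5684
201 [73 66 62] [0.5511 0.1445 0.04  ] s 0.0447 x 0.5679
202 [75 69 63] [0.551  0.1442 0.041 ] s 0.0443 x 0.5678
203 [79 72 67] [0.5509 0.1438 0.0419] s 0.0439 x 0.5676
204 [78 71 66] [0.5509 0.1433 0.0424] s 0.0434 x 0.5676
205 [80 73 68] [0.551  0.1426 0.0424] s 0.0428 x 0.5676
206 [81 73 69] [0.5511 0.1421 0.0427] s 0.0423 x 0.5676
```

{"name": "jog_arm", "arguments": {
  "rows": [
    [[0,0,0],[0,0,0],0],
    [[0.25,0.4,0],[0,0,0],0],
    [[0.5,0.75,0],[0,0,0],0],
    [[0.8,1.1,0],[0,0,0],0],
    [[1.1,1.35,0],[0,0,0],0],
    [[1.1,1.35,0],[0,0,0],0],
    [[1.1,1.35,0],[0,0,0],0]
  ]
}}

```text
clock: 11.3
position: [0.5284, 0.1284, 0.0655]
ee_rot: [-2.019, -2.406, 0.002]
force: [-3.7, -3.3, 4.8]
width: 0.143
gripper_force: 40.0
```

```bash
python3 - <<'E'
from h import *
s=arm.observe();print(s['position'],s['force'],s['gripper_force'],s['clock'])
c=grab('wrist'); np.save('wrist5.npy',c,allow_pickle=True)
E
python3 m4.py 5 | awk 'NR<3||NR>10&&NR<26'
```

```text
[0.52838607 0.12835078 0.06553775] [-3.71089073 -3.30911759  4.81685097] 39.990432787806185 11.3
cam [0.515  0.2046 0.2229]
mark n 275 [0.5549 0.1452] s 0.04439434004256194 [0.0429 0.0465] ang 10.172473 z 0.02224718167125321
213 [97 72 68] [0.5581 0.1385 0.0082] s 0.0375 x 0.5738
214 [81 72 69] [0.5583 0.1377 0.0081] s 0.0367 x 0.5738
215 [75 67 63] [0.5548 0.1426 0.0262] s 0.0422 x 0.5712
216 [76 67 62] [0.5545 0.1425 0.0281] s 0.0421 x 0.5710
217 [75 66 60] [0.5543 0.1425 0.0301] s 0.0421 x 0.5707
218 [77 68 62] [0.5541 0.1424 0.0319] s 0.0420 x 0.5705
219 [79 69 63] [0.5536 0.1426 0.0347] s 0.0423 x 0.5701
220 [80 70 65] [0.5535 0.1424 0.0359] s 0.0421 x 0.5700
221 [82 72 66] [0.5533 0.1423 0.0377] s 0.0421 x 0.5697
222 [84 72 67] [0.553  0.1424 0.0399] s 0.0422 x 0.5695
223 [84 73 66] [0.5528 0.1422 0.0413] s 0.0420 x 0.5693
224 [84 74 68] [0.5529 0.1417 0.0419] s 0.0416 x 0.5692
225 [85 76 69] [0.5529 0.1412 0.0423] s 0.0411 x 0.5692
226 [85 74 67] [0.5473 0.1497 0.0682] s 0.0504 x 0.5652
227 [83 74 68] [0.5531 0.1401 0.0428] s 0.0399 x 0.5692
```

{"name": "jog_arm", "arguments": {
  "rows": [
    [[0,0.25,0],[0,0,0],0],
    [[0.3,0.5,0],[0,0,0],0],
    [[0.65,0.85,0],[0,0,0],0],
    [[0.65,0.85,0],[0,0,0],0],
    [[0.65,0.85,0],[0,0,0],0]
  ]
}}

```text
clock: 11.98
position: [0.5348, 0.1368, 0.0655]
ee_rot: [-2.019, -2.406, 0.002]
force: [-4.8, -2.9, 5.0]
width: 0.142
gripper_force: 40.0
```

```bash
cat > look.py <<'E'
from h import *
import sys,subprocess
s=arm.observe();p=s['position'];print(p,s['force'],s['gripper_force'],s['clock'])
print('tcp s,x',-.1771*p[0]+.9842*p[1],.9842*p[0]+.1771*p[1])
n=sys.argv[1];c=grab('wrist'); np.save(f'wrist{n}.npy',c,allow_pickle=True)
U=np.array([-.1771,.9842]);X=np.array([.9842,.1771]);P=cloud(c);x=P[...,:2]@X;y=P[...,:2]@U;z=P[...,2]
h=cv2.cvtColor(c['img'],cv2.COLOR_RGB2HSV).astype(int)
m=(abs(x-.574)<.025)&(abs(z-.0222)<.0015)&((h[...,0]<6)|(h[...,0]>172))&(h[...,1]>100)&(abs(y-.045)<.01)
f=(abs(x-.574)<.012)&(z>.027)&(z<.039)&(y>-.1)&(y<.07)&(h[...,2]<110)
print('mark',m.sum(),y[m].mean(),'face',f.sum(),np.median(y[f]),np.percentile(y[f],[20,80]),'err mm',1e3*(np.median(y[f])-.0446))
# pivot/rubber lateral centre
g=(abs(y-np.median(y[f]))<.002)&(z>.025)&(z<.045)&(abs(x-.574)<.04)&(h[...,2]<110); print('rubber x',np.percentile(x[g],[2,98]))
E
python3 look.py 6
```

```text
[0.53483381 0.13680228 0.06548315] [-4.78084096 -2.91622952  4.98708431] 39.991481741017196 11.975
tcp s,x 0.03992174188430492 0.5506111160521466
mark 243 0.04488006067775704 face 238 0.04405955018371893 [0.04385939 0.04421387] err mm -0.5404498162810689
rubber x [0.55641819 0.58805768]
```

```bash
python3 - <<'E'
from h import *
for n,t in(('1',(.5588,.0193)),('2',(.5204,.0984)),('4',(.5178,.1149)),('5',(.5284,.1284)),('6',(.5348,.1368))):
    c=np.load(f'wrist{n}.npy',allow_pickle=True).item()
    U=np.array([-.1771,.9842]);X=np.array([.9842,.1771]);P=cloud(c);x=P[...,:2]@X;y=P[...,:2]@U;z=P[...,2]
    h=cv2.cvtColor(c['img'],cv2.COLOR_RGB2HSV).astype(int)
    f=(abs(x-.574)<.012)&(z>.027)&(z<.039)&(y>-.1)&(y<.07)&(h[...,2]<110)
    r=(z>.0205)&(z<.0235)&(y>.06)&(y<.1)&(abs(x-.574)<.03)
    print(n,'face',f.sum(),np.median(y[f]),'rail x',np.percentile(x[r],[2,98]) if r.sum() else '','tcp s',np.array(t)@U)
    o=(h[...,0]>3)&(h[...,0]<18)&(h[...,1]>150)&(h[...,2]>90)&(abs(z-.054)<.006)&(abs(x-.55)<.07)&(y<.1)
    if o.sum(): print('  orange',o.sum(),'x',x[o].min(),x[o].max(),'s',y[o].min(),y[o].max(), 'far end', [x[o][y[o].argmax()],y[o].max()])
E
```

```text
1 face 45 -0.06231424693428235 rail x [0.55326811 0.59186427] tcp s -0.07996842
  orange 358 x 0.5210139081042263 0.5730327391428721 s -0.1158283874660072 -0.08139905744482416 far end [np.float64(0.5294594849587888), np.float64(-0.08139905744482416)]
2 face 226 0.028218440405775782 rail x [0.55311734 0.59190343] tcp s 0.004682440000000002
  orange 48 x 0.5236902225602617 0.5315479837396654 s 0.007202533522650067 0.011406481742741354 far end [np.float64(0.5267525750139415), np.float64(0.011406481742741354)]
4 face 216 0.04455460947232828 rail x [0.55309549 0.59166161] tcp s 0.021382199999999983
  orange 51 x 0.5234853849310135 0.5312451782083892 s 0.024587115210390007 0.027987564418522022 far end [np.float64(0.5282613955204623), np.float64(0.027987564418522022)]
5 face 225 0.042125800808149046 rail x [0.55306535 0.59168177] tcp s 0.032791639999999976
  orange 21 x 0.5368467111335757 0.5422595076208391 s 0.03380336717594463 0.03758470437367384 far end [np.float64(0.5416657482268757), np.float64(0.03758470437367384)]
6 face 238 0.04405955018371893 rail x [0.5528399  0.59175377] tcp s 0.03992547999999998
  orange 50 x 0.5447093277444793 0.5635258702979352 s -0.02320442877010716 0.04373469766052821 far end [np.float64(0.54769309949205), np.float64(0.04373469766052821)]
```

{"name": "jog_arm", "arguments": {
  "rows": [
    [[0,0,0],[0,0,0],0],
    [[0.3,0.25,0],[0,0,0],0],
    [[0.65,0.45,0],[0,0,0],0],
    [[1,0.65,0],[0,0,0],0],
    [[1.3,0.8,0],[0,0,0],0],
    [[1.3,0.8,0],[0,0,0],0],
    [[1.3,0.8,0],[0,0,0],0]
  ],
  "newtons": 55
}}

```text
clock: 12.9
position: [0.5471, 0.1446, 0.0653]
ee_rot: [-2.019, -2.405, 0.004]
force: [-6.4, -3.2, 5.3]
width: 0.136
gripper_force: 55.0
```

```bash
python3 look.py 7
```

```text
[0.54709938 0.14459074 0.06531362] [-6.43532203 -3.15027112  5.25088824] 54.98458903093706 12.9
tcp s,x 0.045414908117919234 0.5640622319477729
mark 283 0.044788319351086334 face 241 0.043956696249263884 [0.04374972 0.04416708] err mm -0.643303750736117
rubber x [0.5567442  0.58828745]
```

{"name": "jog_arm", "arguments": {
  "rows": [
    [[0.3,0.15,0],[0,0,0],0],
    [[0.6,0.25,0],[0,0,0],0],
    [[0.9,0.35,0],[0,0,0],0],
    [[1.2,0.45,0],[0,0,0],0],
    [[1.2,0.45,0],[0,0,0],0],
    [[1.2,0.45,0],[0,0,0],0]
  ]
}}

```text
clock: 13.7
position: [0.5561, 0.1482, 0.0649]
ee_rot: [-2.017, -2.403, 0.011]
force: [-15.7, -6.7, 13.9]
width: 0.14
gripper_force: 55.0
```

```bash
python3 look.py 8
```

```text
[0.55613894 0.1482416  0.06492874] [-15.70451492  -6.7161773   13.93701277] 54.988600951619446 13.7
tcp s,x 0.047407181231348725 0.5736055322235334
mark 238 0.044958342068363875 face 206 0.04419541677329657 [0.04393495 0.04438712] err mm -0.40458322670343383
rubber x [0.55703226 0.58824862]
```

```bash
python3 - <<'E'
from h import *
np.set_printoptions(precision=4,suppress=True)
out=[]
for n in('side','scene'):
    c=grab(n);np.save(n+'8.npy',c,allow_pickle=True);P=cloud(c);h=cv2.cvtColor(c['img'],cv2.COLOR_RGB2HSV).astype(int)
    x=P[...,:2]@[.9842,.1771];y=P[...,:2]@[-.1771,.9842];z=P[...,2]
    o=(h[...,0]>3)&(h[...,0]<18)&(h[...,1]>150)&(h[...,2]>60)&(abs(z-.052)<.008)&(abs(x-.55)<.07)&(y<.1)&(y>-.1)
    v,u=np.nonzero(o);Q=onplane(c,np.c_[u,v],.054)[:,:2] if len(u) else 0
    if len(u):
        a,b=Q@[.9842,.1771],Q@[-.1771,.9842];print(n,len(u),'x',np.percentile(a,[2,50,98]),'s',np.percentile(b,[2,50,98]),'slope',np.polyfit(b,a,1))
    r,k=(235,235) if n=='side' else (210,220)
    out.append(cv2.resize(c['img'][r-20:r+80,k:k+100],(400,400),interpolation=cv2.INTER_CUBIC))
cv2.imwrite('pics/s8.png',np.hstack(out)[:,:,::-1])
E
```

```text
side 24 x [0.5681 0.5748 0.5804] s [0.0408 0.0475 0.0518] slope [-0.7868  0.612 ]
scene 55 x [0.5597 0.5669 0.5802] s [-0.0195  0.0031  0.0559] slope [0.0981 0.5663]
```

View pics/s8.png

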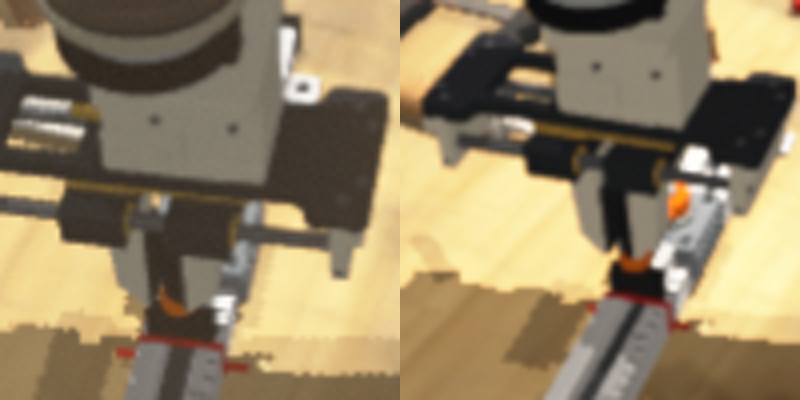

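The picture shows the orange lever end centred over the rail and the rubber face up against the red band. The stop force has also risen, so the lever is closed. I let it settle and check once more.

{"name": "jog_arm", "arguments": {
  "rows": [
    [[0,0.05,0],[0,0,0],0],
    [[0,0.05,0],[0,0,0],0],
    [[0,0.05,0],[0,0,0],0],
    [[0,0.05,0],[0,0,0],0]
  ]
}}

```text
clock: 14.35
position: [0.5561, 0.1488, 0.0649]
ee_rot: [-2.017, -2.403, 0.011]
force: [-15.7, -5.6, 13.5]
width: 0.138
gripper_force: 55.0
```

```bash
python3 look.py 9 && python3 -c "
from cell import arm
print(arm.sign_off())"
```

```text
[0.55607482 0.1487766  0.06493157] [-15.74522384  -5.58374792  13.53707298] 54.98857352358755 14.35
tcp s,x 0.0479450834981045 0.5736371743977733
mark 202 0.04525856728534631 face 207 0.04469208744233636 [0.0444466  0.04493051] err mm 0.09208744233635963
rubber x [0.55711754 0.58800456]
the job is handed in; nothing more can be done
None
```

The job is handed in at about 14.5 s, with no verdict shown: the offcut is in the blue bin, the rubber face measured within about 1 mm of the red mark, and the lever is closed against its stop with the pin still held at 55 N.

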